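# File the test-card plate in the lever arch file

## Robot

A 6-joint arm with a two-finger parallel gripper is mounted at the origin on a cart in front of the work surface, level with it; the furniture and walls round the work are solid. World frame = base frame: x ahead of the robot, y to its left, z up, the work surface at z = 0. Lengths are in mm, angles in rad, forces in N, time in s.
With the tool pointing down it reaches from about 275 to 750 mm from the base axis. Payload 10.2 kg.
Tool frame: the origin (TCP) lies on the centre line of the jaws, within the pads' length; the fingertips stand 19 mm ahead of it and the grasp point (between the pads) is the TCP (arm.finger_overhang is the distance from the TCP to the fingertips, in mm); z points along the fingers, y is the direction in which the jaws open and shut (so a half turn about z gives the same grasp; the last joint's range is limited). The gripper opens to 88 mm and grips with 3 to 60 N. Pads are 18 mm wide; open, the fingers measure 123 mm over their backs; the gripper's body (75 mm by 187 mm) begins 45 mm behind the grasp point.
Start: joints at [-1.325, 0.313, 1.498, -0, 1.331, -0.223], TCP at [237.192, -468.371, 257.72] pointing down, gripper open.
Joint ranges: [-2.94, 2.94], [-0.97, 2.17], [0.19, 2.56], [-1.23, 4.37], [0.02, 3.11], [-2.88, 2.88]. Speed limits (rad/s): [2.39, 2.39, 3.01, 3.14, 3.14, 3.14].

## Interface

Orientations are given as a unit quaternion [x, y, z, w].
In Python, from plant import arm gives the robot as it stands.
- The arm moves only by the shell command python3 -m handwheel 'ROWS'. ROWS is a JSON object of lists of equal length, an entry for each row: "twist": the turn, a rotation vector about the tool's x, y, z in degrees, a list of three; "xyz": the shift along the tool's x, y, z in mm, a list of three; "hand": the opening, from -1 (shut) to 1 (fully open). In form: {"twist": [[ax, ay, az], ...], "xyz": [[tx, ty, tz], ...], "hand": [hand, ...]}. A call has 1 to 10 rows; each row shifts and turns the commanded pose from where the row before left it, along the tool's axes as they then stand; what a row does not reach is not made up. A row lasts 1/10 s, in which the tool goes at most 50 mm and 8.59 degrees, less where a joint would pass 70% of its speed; a pose out of reach is approached as far as the arm can. A call with a gripper value outside its range is refused whole. The fingers move at their own pace and stop on an object; the grip force is fixed at half the most. Time passes only in rows, so rows that do not move let the fingers close. It gives the time, the measured TCP pose, the force and the opening at its end, in the units of the state.
- arm.get_obs(): the state, without advancing time (a new reading comes with each control period).
- arm.get_image(name): name is "side" or "top" or "wrist"; returns (picture, depth): 420x560x3 uint8, red, green, blue; 420x560 float32, mm along the optical axis (not along the pixel's ray), 0 where there is no reading.
- arm.camera_model(name): a dict with "K" (3x3 intrinsics, pixels), "extrinsics" (4x4, takes a point from world to camera coordinates); the wrist camera has in their place "hand_eye" (4x4, takes a point from camera to tool coordinates, whose origin is the TCP and whose axes are the flange's). Camera axes: x right, y down, z forward; pixel columns grow to the right and rows downward; lengths in mm; the calibration is good to about 2 mm. A picture is of the moment at which its call begins: read the wrist's pose just before it. camera_model takes no time and is no camera call.
- arm.hand_in(): hands the job in, once; it reports no verdict.
Trained networks look in the newest picture that a camera, given by its name, has taken for a name from the list of things; names that differ only in an ending like _2 or _b are one class to them, and where a whole thing is asked for, a point or a joint stands for the part that bears it (a point fixed in the world has none). Each returns a list of dicts, best first, with "p" (0 to 1); they miss things now and then, are a little off and sometimes report something else, mostly with a low value. They report only what shows in the picture. A call takes as long as a camera call.
- arm.recognise(target, camera): "rect" ([left, top, width, height] in pixels, round what is visible of it).
- arm.trace(target, camera): "pixels" (420x560 bool, what is visible of it) and "rect" ([left, top, width, height] in pixels, round what is visible of it).
- arm.mark_of(target, camera): "centre" ([row, column] in pixels: a listed point, or the origin of a listed thing).
The state is a dict: "t": time; "joints": joint angles; "dq": joint speeds; "tau": joint torques, N m; "tool_pos": TCP position; "eef_rot": TCP orientation; "wrist_force": force on the tool from outside, world axes, zero at the start; "torque": the same for the moment, N m; "opening": finger opening in mm.
Only numpy, scipy, OpenCV 4.12 (cv2) and the standard library are available. Lean on these libraries where they do the work, as an engineer would, in place of code of your own. Each camera call takes 0.05 s, during which the arm holds its last target.

## Task

Lift the lever of the lever arch file to spring its rings open, put the green test-card plate down flat over the two posts through its two holes and let go of it, then push the lever down and press it fully home from above with a firm push of about 14 N, kept up for half a second, so that the rings are shut over the plate. Never load the file's mechanism with more than 18 N, up or down, and leave the other things on the desk alone.

Things in the scene. Friction and masses are not known exactly. Their poses are not given: they have to be found in the camera images.
- file: Blue base board of a lever arch file, 200 x 280 x 6 mm, fixed to the desk; origin: centre of its underside, z up; x points from its dark-edged side towards the free side. On it a black rubber spacer of unmeasured thickness (5 to 21 mm, differs from file to file) carries a 6 mm steel bed with the ring mechanism: the bed's upper face is 17 to 33 mm above the desk.
- bed_mid (a point): Point on the base board's upper face (6 mm above the desk) straight below the middle of the bed (134 x 132 mm). Rings, posts and lever all stand on the bed and share its unknown height. Shut, the rings reach 47 mm above the bed; open, their tips lie over 40 mm to the -x side of the posts.
- lever (a joint): Angle of the steel lever (rad): 0 level, rings shut; 1.0 up at its stop, rings open; the rings follow it. At 0 it resists lifting with 5 to 6 N at its end; above about 0.3 its spring carries it up. Pushing it down takes up to 11 N along its arc; from 0.03 to 0.2 it stays where left until pushed home. The stop at 0 is hard.
- lever_hinge (a point): Point on the base board's upper face below the lever's hinge, whose axis runs along the file's x, 20 mm above the bed's upper face (37 to 53 mm above the desk). The lever, 16 mm wide, reaches from it 92 mm towards the file's -y. Lifting swings its end up and towards +y.
- lever_foot (a point): Point on the base board's upper face below the middle of the lever's end roll with the lever at 0. The black roll, 14 mm in diameter, 26 mm long along the file's x, is centred 92 mm from the hinge axis; at 0 its axis is 37 to 53 mm above the desk. It can be pinched from above by its two end faces.
- bed (a joint): Springy give of the bed on its rubber (m): 0 unloaded, + pressed down, - pulled up. It gives 1 mm per 8 N of vertical force on bed, posts or lever: a firm push of 10 N shows 0.00125, an overload of 19 N 0.0024.
- post_a (a point): Point on the base board's upper face below the axis of the upright post nearer the lever. The post is 5.6 mm thick with a tapered tip and stands 38 mm above the bed's upper face. The two posts are 80 mm apart along the file's y.
- post_b (a point): The same for the post farther from the lever.
- plate: Loose green rigid plate, 100 (x) x 120 (y) x 5 mm, about 0.16 kg; origin: centre of its underside, z up. Black grip rib at its middle: 10 mm thick along x, 50 mm long along y, top 30 mm above the underside. Two white test cards fixed on it along x at y = +-43 mm rise to 14 mm. Filed, its axes point as the file's do.
- hole_a (a point): Centre, at the plate's underside, of the 10 mm hole that goes over post_a (plate frame x -38, y -40 mm).
- hole_b (a point): Centre, at the plate's underside, of the 10 mm hole that goes over post_b (plate frame x -38, y +40 mm).
- marker: Bystander: white marker pen with black cap, 121 mm long, lying behind the file; origin at the centre of its underside. Leave it alone.
- dropper: Bystander: small dropper bottle, 28 mm wide, 68 mm tall, at the back left; origin at the centre of its underside. Leave it alone.
- jar: Bystander: white screw-top jar, 74 mm wide, 87 mm tall, at the back left; origin at the centre of its underside. Leave it alone.

How it is judged (in metres and radians):
On the way, in this order (a step that is already met when the one before it is completed fails the run):
1. the lever is lifted and the rings stand open (value of joint lever above 0.85 rad), for 0.2 s.
2. the plate lies flat over both posts, released, with the rings still open (horizontal distance between hole_a and post_a below 0.006 m and horizontal distance between hole_b and post_b below 0.006 m and z of plate in the frame of file below 0.037 m and angle between plate's own z axis and vertical below 0.06 rad and value of joint lever above 0.7 rad and contact force between the fingers and plate below 0.2 N), for 0.2 s.
3. the lever is pressed fully home with a firm push (10 N or more) (value of joint lever below 0.035 rad and value of joint bed above 0.00125 m), for 0.3 s.
At the end, for the whole second after the job is handed in: The plate lies flat (within 0.06 rad) on the bed with both holes over their posts (within 6 mm horizontally, underside less than 37 mm above the desk) and at rest, the lever is fully down (under 0.04 rad, about 4 mm at its end) with the rings shut, and nothing presses on the mechanism (horizontal distance between hole_a and post_a below 0.006 m and horizontal distance between hole_b and post_b below 0.006 m and z of plate in the frame of file below 0.037 m and angle between plate's own z axis and vertical below 0.06 rad and value of joint lever below 0.04 rad and linear speed of plate below 0.02 m/s and value of joint bed below 0.0008 m); the robot touches nothing.
It fails at once if the mechanism is loaded with more than 19 N, down or up (bed gives more than 2.4 mm) (value of joint bed above 0.0024 m or value of joint bed below -0.0024 m).
It fails at once if a bystander is moved more than 30 mm (distance of any of marker, dropper, jar from where it was at the start of the episode above 0.03 m).
It also fails if it takes over 72 s, if anything falls off the work surface, if the arm or the gripper's body presses on something with over 40 N, if the wrist force passes 120 N, or if a joint passes its speed limit or range.

## Working session

There is one attempt and no reset: what is moved stays moved. The work goes in short steps, Python scripts to look and compute and a shell command to move; the robot and the scene stay as the last step left them, time stands still between calls to the robot, and variables do not carry over. Pictures are saved under pics/ and viewed, and the job is handed in when it is done.

```bash
ls; mkdir -p pics
python3 - <<'E'
from plant import arm
import cv2,json,numpy as np
print(arm.get_obs())
for n in ["top","side","wrist"]:
    p,d=arm.get_image(n); cv2.imwrite(f"pics/{n}0.png",p[:,:,::-1]); np.save(f"pics/{n}0.npy",d)
    m=arm.camera_model(n); print(n,{k:np.round(v,4).tolist() for k,v in m.items()})
E
```

```text
pics
{'t': 0.0, 'joints': array([-1.32539086e+00,  3.13447842e-01,  1.49841775e+00,  3.37176166e-05,
        1.33102541e+00, -2.23411103e-01]), 'dq': array([ 0.00030764, -0.00042414,  0.00012818, -0.00131845,  0.00015549,
       -0.00063964]), 'tau': array([-4.45887372e-04, -4.02209973e+01, -2.52268142e+01,  6.94475463e-02,
        3.52828146e-02, -9.62782042e-05]), 'tool_pos': array([ 237.14696318, -468.1392916 ,  257.16944424]), 'eef_rot': array([ 9.72652675e-01,  2.32263539e-01,  9.23401802e-06, -6.49311859e-04]), 'wrist_force': array([ 0.3150727 , -0.04340937, -0.0932506 ]), 'torque': array([-0.01852239,  0.01886859, -0.01380412]), 'opening': 87.94934192810538}
top {'K': [[521.8846, 0.0, 279.9269], [0.0, 521.8846, 209.8078], [0.0, 0.0, 1.0]], 'extrinsics': [[0.0174, -0.9998, -0.009, -7.5039], [-0.9865, -0.0157, -0.1629, 600.1114], [0.1627, 0.0117, -0.9866, 1018.1019], [0.0, 0.0, 0.0, 1.0]]}
side {'K': [[436.2161, 0.0, 276.1833], [0.0, 436.2161, 212.9908], [0.0, 0.0, 1.0]], 'extrinsics': [[-0.9082, -0.4181, 0.0167, 543.9316], [-0.2281, 0.4613, -0.8574, 189.68], [0.3508, -0.7825, -0.5143, 759.7756], [0.0, 0.0, 0.0, 1.0]]}
wrist {'K': [[312.6313, 0.0, 275.1551], [0.0, 312.6313, 212.169], [0.0, 0.0, 1.0]], 'hand_eye': [[-0.0008, -0.9498, -0.3127, 83.0635], [1.0, -0.0006, -0.0008, 0.024], [0.0006, -0.3127, 0.9498, -127.4677], [0.0, 0.0, 0.0, 1.0]]}
```

View pics/top0.png

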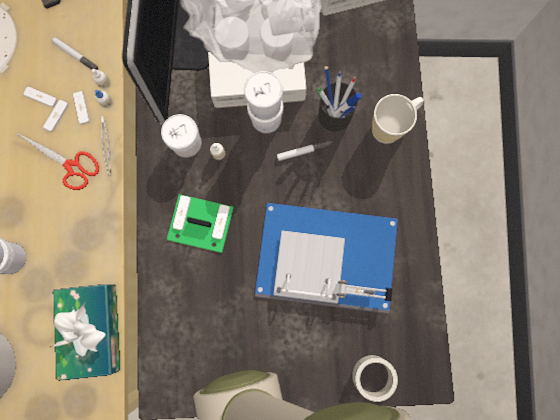

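View pics/side0.png

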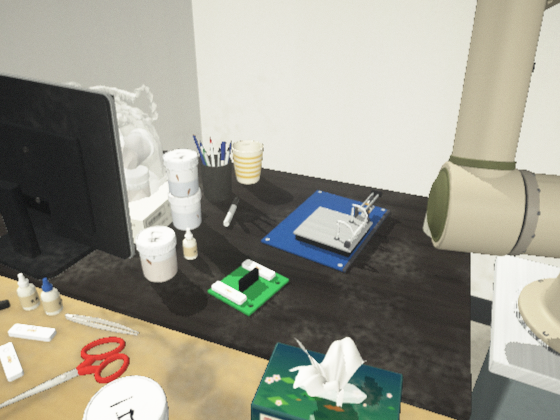

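```bash
cat > h.py <<'E'
from plant import arm
import cv2,numpy as np
from scipy.spatial.transform import Rotation as R
def ray(n,rc,obs=None):
    m=arm.camera_model(n); K=m["K"]
    v=np.linalg.inv(K)@np.array([rc[1],rc[0],1.])
    if n=="wrist":
        H=np.array(m["hand_eye"]); o=obs; Rt=R.from_quat(o["eef_rot"]).as_matrix()
        return Rt@H[:3,3]+o["tool_pos"], Rt@H[:3,:3]@v
    E=np.array(m["extrinsics"]); return -E[:3,:3].T@E[:3,3], E[:3,:3].T@v
def onz(n,rc,z,obs=None):
    c,v=ray(n,rc,obs); return c+v*(z-c[2])/v[2]
def atd(n,rc,d,obs=None):
    c,v=ray(n,rc,obs); return c+v*d
E
python3 - <<'E'
from h import *
Z=dict(file=0,bed_mid=6,lever_hinge=6,lever_foot=6,post_a=6,post_b=6,plate=0,hole_a=0,hole_b=0)
for n in ["top","side"]:
  for k in Z:
    for r in arm.mark_of(k,n)[:2]:
      print(n,k,round(r["p"],2),np.round(r["centre"],1),np.round(onz(n,r["centre"],Z[k]),1))
print(arm.get_obs()["t"])
E
```

```text
top lever_hinge 0.98 [290.3 340.3] [ 440.1 -125.1    6. ]
top lever_foot 0.71 [294.  384.6] [ 434.1 -216.7    6. ]
top lever_foot 0.65 [149.5 300.4] [740.6 -39.1   6. ]
top post_a 0.69 [277.  291.1] [465.7 -22.8   6. ]
top post_b 0.69 [277.  291.1] [465.7 -22.8   6. ]
top plate 0.89 [223.2 199.9] [576.6 173.4   0. ]
top hole_a 0.87 [233.7 175.1] [553.2 225.3   0. ]
top hole_a 0.71 [244.9 210.9] [530.6 148.    0. ]
top hole_b 0.87 [233.7 175.1] [553.2 225.3   0. ]
top hole_b 0.71 [244.9 210.9] [530.6 148.    0. ]
side lever_hinge 0.58 [227.  357.6] [ 444.6 -110.6    6. ]
side lever_foot 0.59 [208.4 374.7] [ 429.7 -212.     6. ]
side post_a 0.66 [244.7 334.7] [469.8 -20.    6. ]
side post_b 0.66 [244.7 334.7] [469.8 -20.    6. ]
side plate 0.94 [285.9 248. ] [577.6 173.9   0. ]
side plate 0.53 [307.6 251. ] [545.4 223.4   0. ]
side hole_a 0.88 [307.2 253. ] [542.6 221.    0. ]
side hole_a 0.67 [282.5 277.7] [531.1 140.3   0. ]
side hole_b 0.88 [307.2 253. ] [542.6 221.    0. ]
side hole_b 0.67 [282.5 277.7] [531.1 140.3   0. ]
1.05
```

```bash
python3 -m handwheel '{"twist":[[0,0,-6],[0,0,-6],[0,0,-6],[0,0,-6],[0,0,-6],[0,0,-6],[0,0,-6],[0,0,-6],[0,0,-6],[0,0,-6]],"xyz":[[37,-14,2],[37,-10,2],[36,-6,2],[36,-2,2],[35,2,2],[35,6,2],[34,9,2],[33,12,2],[32,15,2],[30,18,2]],"hand":[1,1,1,1,1,1,1,1,1,1]}'
python3 - <<'E'
from h import *
o=arm.get_obs();print(o["t"],o["tool_pos"],R.from_quat(o["eef_rot"]).as_matrix()[:2,0],o["joints"])
E
```

```text
t: 2.05
tool_pos: [478.5, -197.1, 237.7]
eef_rot: [0.725, 0.689, 0.0, 0.0]
wrist_force: [0.4, 0.0, -0.1]
opening: 87.9
2.05 [ 478.53063411 -197.12255407  237.73544636] [0.05042134 0.99872803] [-6.17395796e-01  3.12711645e-01  1.55151548e+00 -1.64093865e-05
  1.27713451e+00 -5.66948333e-01]
```

Run:
```python
from h import *
o=arm.get_obs();p,d=arm.get_image("wrist"); cv2.imwrite("pics/w1.png",p[:,:,::-1]); np.save("pics/w1.npy",d)
for k in ["bed_mid","lever_hinge","lever_foot","post_a"]:
    for r in arm.mark_of(k,"wrist")[:3]:
      print(k,round(r["p"],2),np.round(r["centre"],1),np.round(onz("wrist",r["centre"],6,o),1))
o=arm.get_obs();print(o["t"],o["tool_pos"])
```

```text
lever_hinge 0.65 [123.3 241.4] [ 446.1 -127.8    6. ]
lever_foot 0.75 [198.6 236.6] [ 433.  -213.7    6. ]
2.3 [ 477.44651779 -198.73568302  237.71245748]
```

View pics/w1.png

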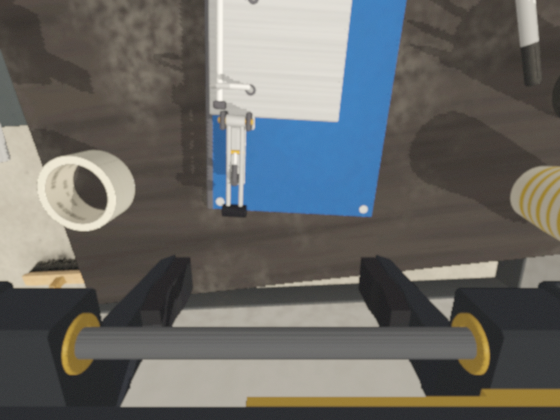

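```bash
python3 -m handwheel '{"twist":[[0,0,0],[0,0,0],[0,0,0],[0,0,0],[0,0,0]],"xyz":[[35,0,20],[35,-10,20],[0,0,0],[0,0,0],[0,0,0]],"hand":[1,1,1,1,1]}'
python3 - <<'E'
from h import *
o=arm.get_obs();p,d=arm.get_image("wrist"); cv2.imwrite("pics/w2.png",p[:,:,::-1]); np.save("pics/w2.npy",d)
print(o["tool_pos"],o["eef_rot"])
for k in ["bed_mid","lever_hinge","lever_foot","post_a","file"]:
    for r in arm.mark_of(k,"wrist")[:3]:
      print(k,round(r["p"],2),np.round(r["centre"],1),np.round(onz("wrist",r["centre"],6,o),1))
# height map
H,W=d.shape
m=arm.camera_model("wrist")
c,r=np.mgrid[0:H,0:W][1],np.mgrid[0:H,0:W][0]
v=np.linalg.inv(m["K"])@np.stack([c.ravel(),r.ravel(),np.ones(H*W)])
He=np.array(m["hand_eye"]);Rt=R.from_quat(o["eef_rot"]).as_matrix()
P=(Rt@(He[:3,:3]@(v*d.ravel())+He[:3,3:]) ).T+o["tool_pos"]
P=P.reshape(H,W,3); np.save("pics/P2.npy",P)
o=arm.get_obs();print(o["t"],o["tool_pos"])
E
```

```text
t: 2.8
tool_pos: [471.8, -129.4, 198.5]
eef_rot: [0.727, 0.687, 0.0, 0.001]
wrist_force: [-0.0, -0.5, -0.5]
opening: 88.3
[ 471.83981135 -129.42420697  198.51258515] [7.26873686e-01 6.86770596e-01 1.80476511e-04 8.71776839e-04]
lever_foot 0.57 [264.3 244.1] [ 433.2 -213.1    6. ]
3.1 [ 471.60915265 -128.4163165   197.87037883]
```

View pics/w2.png

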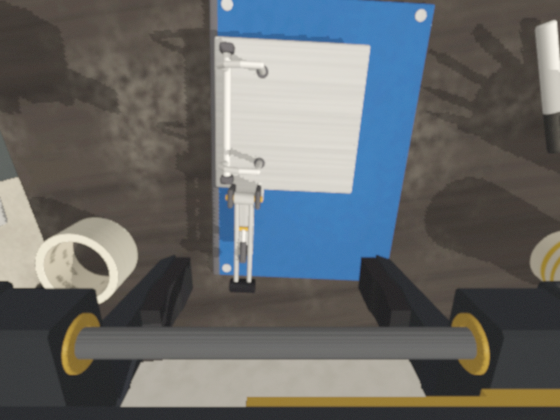

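Run:
```python
import numpy as np,cv2
P=np.load("pics/P2.npy")
def s(n,r0,r1,c0,c1):
    q=P[r0:r1,c0:c1].reshape(-1,3); print(n,np.round(np.median(q,0),1),"zmax",np.round(np.percentile(q[:,2],[50,90,99]),1))
s("desk",200,240,170,200)
s("board",220,260,300,380)
s("bed",100,150,290,340)
s("roll",281,289,235,250)
s("postb",69,75,260,266);s("posta",160,166,256,262)
s("lever",210,225,238,250)
np.set_printoptions(linewidth=200)
print(np.round(P[274:300:2,226:262:3,2]))
# board corners screws, blue mask
im=cv2.imread("pics/w2.png").astype(int)
b=(im[...,0]>110)&(im[...,2]<60); b=b.astype(np.uint8)
ys,xs=np.where(b[:280]); 
print(np.round(P[10,[222,420]],1))
im2=cv2.imread("pics/w2.png")[30:310,190:390]; cv2.imwrite("pics/w2c.png",cv2.resize(im2,None,fx=2.8,fy=2.1,interpolation=cv2.INTER_CUBIC))
```

```text
desk [ 371.7 -157.     0.5] zmax [0.5 1.4 2.2]
board [ 539.8 -187.7    6.5] zmax [  6.5   7.5 181.6]
bed [513.4 -62.8  27.5] zmax [27.5 28.4 29.3]
roll [ 435.5 -210.9   52.8] zmax [52.8 54.2 54.7]
postb [469.6 -17.8  48.1] zmax [48.1 62.1 62.7]
posta [460.4 -92.8  38. ] zmax [38.  51.3 55.6]
lever [ 440.1 -147.2   26.7] zmax [26.7 50.2 51.7]
[[ 7.  7.  7. 50. 48.  6.  7. 50. 51.  6.  8.  7.]
 [-0.  0.  0. 51. 48.  1. -1. 49. 50.  1. -1.  6.]
 [ 1.  1. 45. 51. 48. -1.  0. 49. 51.  0. -0.  1.]
 [ 1. -0. 49. 51. 47. 49. 48. 50. 50. 48.  1. -1.]
 [ 0. -0. 51. 52. 51. 50. 50. 50. 51. 50.  1.  1.]
 [ 1.  0. 53. 53. 52. 53. 53. 51. 51. 52.  1.  1.]
 [-0. 52. 54. 54. 53. 54. 53. 53. 54. 52. -0.  0.]
 [ 1. 54. 55. 53. 54. 54. 54. 53. 54. 54. -0.  1.]
 [ 1.  0. 54. 54. 54. 53. 54. 53. 54. 54.  1. -0.]
 [ 1.  0. 52. 52. 51. 52. 53. 54. 54. 52. -0.  0.]
 [-0.  1.  1.  0.  1. -0.  1.  1.  0.  0. -0.  1.]
 [ 0.  0.  0.  0.  1. -1.  1.  2.  1.  0. -0.  0.]
 [ 0.  1.  1. -0.  1. -0.  0.  1.  1. -0.  1.  1.]]
[[435.8  38.9   5.7]
 [610.5  28.2   8.4]]
```

View pics/w2c.png

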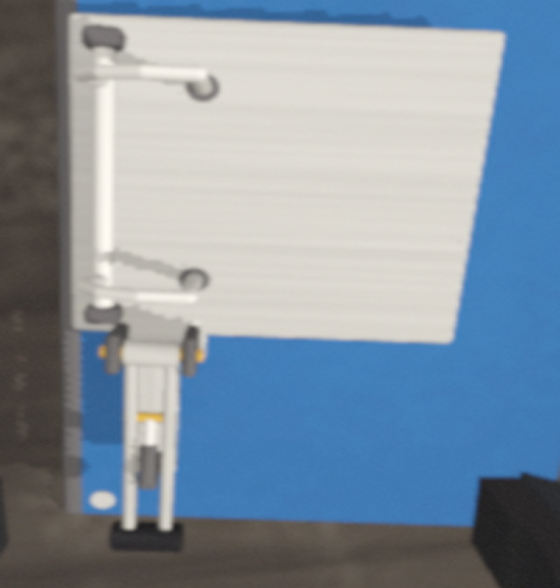

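Run:
```python
import numpy as np,cv2
P=np.load("pics/P2.npy"); z=P[...,2]
m=np.zeros(z.shape,bool); m[272:296,222:262]=1; m&=(z>45)&(z<60)
q=P[m]; print(len(q),np.round(q.min(0),1),np.round(q.max(0),1),np.round(np.percentile(q,[2,50,98],axis=0),1))
mr=m.copy(); mr[:281]=0; q=P[mr]; r=cv2.minAreaRect(q[:,:2].astype(np.float32)); print("roll",r)
m=np.zeros(z.shape,bool); m[35:200,210:375]=1; m&=(z>24)&(z<31)
print("bed",np.median(z[m]),cv2.minAreaRect(P[m][:,:2].astype(np.float32)))
# edges of bed right: sub
from numpy import polyfit
rows=range(50,185,3); e=[]
for r_ in rows:
    c=np.where(m[r_,280:380])[0]
    e.append(P[r_,280+c.max(),:2])
e=np.array(e); print("right edge dx/dy",polyfit(e[:,1],e[:,0],1))
mm=(z[:270]>3)&(z[:270]<9); e=[]
for r_ in range(20,250,4):
    c=np.where(mm[r_,300:440])[0]; e.append(P[r_,300+c.max(),:2])
e=np.array(e); print("board right", polyfit(e[:,1],e[:,0],1))
e=[]
for c_ in range(275,360,4):
    r=np.where((z[150:300,c_]>3)&(z[150:300,c_]<9))[0]; e.append(P[150+r.max(),c_,:2])
e=np.array(e); print("board low dy/dx", polyfit(e[:,0],e[:,1],1))
```

```text
428 [ 422.1 -221.3   45.1] [ 448.4 -197.5   55.5] [[ 423.4 -220.2   46.7]
 [ 435.5 -211.    52.1]
 [ 447.8 -199.3   54.8]]
roll ((435.22698974609375, -214.15496826171875), (13.443796157836914, 26.14533233642578), 88.02799224853516)
bed 27.4525581175227 ((488.720458984375, -62.98146057128906), (142.2456817626953, 134.28871154785156), 83.8943862915039)
right edge dx/dy [1.08182952e-01 5.62111704e+02]
board right [1.09229892e-01 6.20921876e+02]
board low dy/dx [-1.00377892e-01 -1.83658832e+02]
```

Run:
```python
import numpy as np
P=np.load("pics/P2.npy");q=P[215:305,30:140].reshape(-1,3);q=q[(q[:,2]>15)&(q[:,2]<160)]
print(np.percentile(q,[1,50,99],axis=0).round())
from h import *
print(R.from_quat(arm.get_obs()["eef_rot"]).as_matrix().round(4), arm.get_obs()["tool_pos"])
```

```text
[[ 234. -222.   16.]
 [ 279. -180.   39.]
 [ 312. -149.   50.]]
[[ 5.550e-02  9.985e-01  3.000e-04]
 [ 9.985e-01 -5.550e-02 -2.000e-04]
 [-2.000e-04  3.000e-04 -1.000e+00]] [ 471.60915265 -128.4163165   197.87037883]
```

```bash
python3 -m handwheel '{"twist":[[0,0,2.8],[0,0,0],[0,0,0],[0,0,0],[0,0,0],[0,0,0],[0,0,0]],"xyz":[[0,0,0],[-44,-13,5],[-45,-14,5],[0,0,40],[0,0,40],[0,0,0],[0,0,0]],"hand":[1,1,1,1,1,1,1]}'
python3 - <<'E'
from h import *
o=arm.get_obs();p,d=arm.get_image("wrist"); cv2.imwrite("pics/w3.png",p[:,:,::-1]); np.save("pics/w3.npy",d)
print(o["tool_pos"],R.from_quat(o["eef_rot"]).as_matrix().round(4))
E
```

```text
t: 3.8
tool_pos: [435.8, -213.9, 108.6]
eef_rot: [0.743, 0.67, 0.0, -0.0]
wrist_force: [-0.7, -0.6, 0.1]
opening: 88.1
[ 435.79916333 -213.85315111  108.56989638] [[ 0.1034  0.9946 -0.    ]
 [ 0.9946 -0.1034  0.    ]
 [ 0.     -0.     -1.    ]]
```

View pics/w3.png

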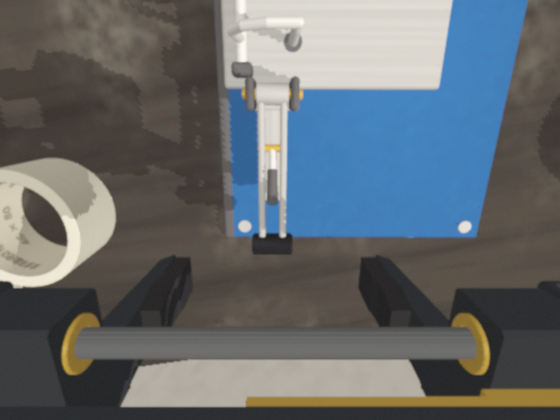

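```bash
cat >> h.py <<'E'
def cloud(d,o,n="wrist"):
    m=arm.camera_model(n);H,W=d.shape;r,c=np.mgrid[0:H,0:W]
    v=np.linalg.inv(m["K"])@np.stack([c.ravel(),r.ravel(),np.ones(H*W)])*d.ravel()
    if n=="wrist":
        He=np.array(m["hand_eye"]);Rt=R.from_quat(o["eef_rot"]).as_matrix()
        P=(Rt@(He[:3,:3]@v+He[:3,3:])).T+o["tool_pos"]
    else:
        E=np.array(m["extrinsics"]);P=(E[:3,:3].T@(v-E[:3,3:])).T
    return P.reshape(H,W,3)
E
python3 - <<'E'
from h import *
o=arm.get_obs();d=np.load("pics/w3.npy");print(o["tool_pos"])
P=cloud(d,o);z=P[...,2]
T=R.from_quat(o["eef_rot"]).as_matrix()
Q=(P-o["tool_pos"])@T   # tool coords
m=np.zeros(z.shape,bool);m[236:256,248:298]=1;m&=(z>42)&(z<60)
print(np.percentile(Q[m],[1,50,99],axis=0).round(1),np.percentile(z[m],[50,95]))
print("bed",np.median(z[60:85,340:430]),"board",np.median(z[120:200,320:440]),"desk",np.median(z[100:140,120:200]))
E
```

```text
[ 436.27219669 -214.1057394   109.39182146]
[[ -7.2 -13.2  53.4]
 [  0.5  -0.8  55.4]
 [  5.4  12.   59.4]] [54.03006566 55.57128234]
bed 28.287383926597073 board 7.45136053581156 desk 1.1083911865942682
```

```bash
python3 -m handwheel '{"twist":[[0,0,0],[0,0,0],[0,0,0],[0,0,0],[0,0,0],[0,0,0],[0,0,0],[0,0,0],[0,0,0],[0,0,0]],"xyz":[[-0.5,-0.6,31],[0,0,31],[0,0,0],[0,0,0],[0,0,0],[0,0,0],[0,0,0],[0,0,0],[0,0,0],[0,0,0]],"hand":[1,1,1,-1,-1,-1,-1,-1,-1,-1]}'
```

```text
t: 4.85
tool_pos: [434.8, -214.1, 45.8]
eef_rot: [0.743, 0.67, 0.0, 0.0]
wrist_force: [-0.1, -0.4, 0.4]
opening: 34.4
```

```bash
python3 -m handwheel '{"twist":[[0,0,0],[0,0,0],[0,0,0],[0,0,0]],"xyz":[[0,0,0],[0,0,0],[0,0,0],[0,0,0]],"hand":[-1,-1,-1,-1]}'
python3 - <<'E'
import numpy as np
L=92
a=np.arange(0,1.0,0.05)
x=L*(1-np.cos(a)); z=L*np.sin(a)
print(np.c_[a[1:],np.diff(x),-np.diff(z)].round(2))
E
```

```text
t: 5.25
tool_pos: [433.9, -214.0, 45.4]
eef_rot: [0.743, 0.67, -0.001, -0.001]
wrist_force: [-6.4, -0.4, 1.6]
opening: 25.1
[[ 0.05  0.11 -4.6 ]
 [ 0.1   0.34 -4.59]
 [ 0.15  0.57 -4.56]
 [ 0.2   0.8  -4.53]
 [ 0.25  1.03 -4.48]
 [ 0.3   1.25 -4.43]
 [ 0.35  1.47 -4.36]
 [ 0.4   1.68 -4.28]
 [ 0.45  1.9  -4.19]
 [ 0.5   2.1  -4.09]
 [ 0.55  2.31 -3.98]
 [ 0.6   2.5  -3.86]
 [ 0.65  2.69 -3.73]
 [ 0.7   2.87 -3.59]
 [ 0.75  3.05 -3.44]
 [ 0.8   3.22 -3.29]
 [ 0.85  3.38 -3.12]
 [ 0.9   3.53 -2.95]
 [ 0.95  3.67 -2.77]]
```

```bash
python3 -m handwheel '{"twist":[[0,0,0],[0,0,0],[0,0,0],[0,0,0],[0,0,0],[0,0,0],[0,0,0]],"xyz":[[0,-1.2,0],[0.1,0,-4.6],[0.3,0,-4.6],[0.6,0,-4.6],[0.8,0,-4.5],[1,0,-4.5],[1.3,0,-4.4]],"hand":[-1,-1,-1,-1,-1,-1,-1]}'
```

```text
t: 5.95
tool_pos: [434.2, -210.0, 73.6]
eef_rot: [0.743, 0.67, -0.0, 0.0]
wrist_force: [-0.9, -2.5, -0.4]
opening: 24.7
```

Lever is following with low forces; continue along the arc.

```bash
python3 -m handwheel '{"twist":[[0,0,0],[0,0,0],[0,0,0],[0,0,0],[0,0,0],[0,0,0],[0,0,0]],"xyz":[[1.5,0,-4.4],[1.7,0,-4.3],[1.9,0,-4.2],[2.1,0,-4.1],[2.3,0,-4],[2.5,0,-3.9],[2.7,0,-3.7]],"hand":[-1,-1,-1,-1,-1,-1,-1]}'
python3 -m handwheel '{"twist":[[0,0,0],[0,0,0],[0,0,0],[0,0,0],[0,0,0],[0,0,0]],"xyz":[[2.9,0,-3.6],[3,0,-3.4],[3.2,0,-3.3],[3.4,0,-3.1],[3.5,0,-3],[1,0,-0.7]],"hand":[-1,-1,-1,-1,-1,-1]}'
```

```text
t: 6.65
tool_pos: [435.7, -195.0, 102.0]
eef_rot: [0.743, 0.67, 0.0, 0.0]
wrist_force: [0.9, -0.6, 3.6]
opening: 24.8
t: 7.25
tool_pos: [437.5, -178.0, 118.9]
eef_rot: [0.743, 0.67, 0.0, 0.0]
wrist_force: [1.8, -1.8, 3.0]
opening: 25.1
```

```bash
python3 -m handwheel '{"twist":[[0,0,0],[0,0,0],[0,0,0],[0,0,0],[0,0,0],[0,0,0],[0,0,0],[0,0,0]],"xyz":[[0,0,0],[0,0,0],[0,0,0],[0,0,0],[0,0,-15],[0,0,-40],[0,0,-40],[0,0,-10]],"hand":[1,1,1,1,1,1,1,1]}'
python3 - <<'E'
from h import *
p,d=arm.get_image("top"); cv2.imwrite("pics/t4.png",cv2.resize(p[180:330,150:420,::-1],None,fx=2.9,fy=2.9))
E
```

```text
t: 8.05
tool_pos: [438.3, -179.0, 227.2]
eef_rot: [0.743, 0.67, 0.001, 0.003]
wrist_force: [0.2, 0.5, -0.9]
opening: 86.6
```

View pics/t4.png

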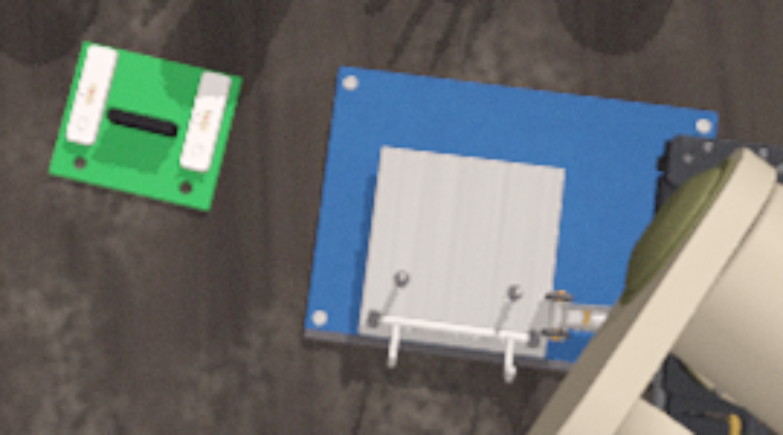

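```bash
python3 -m handwheel '{"twist":[[0,0,0],[0,0,0],[0,0,0],[0,0,0],[0,0,0]],"xyz":[[35,6,12],[35,6,12],[0,0,0],[0,0,0],[0,0,0]],"hand":[1,1,1,1,1]}'
python3 - <<'E'
from h import *
o=arm.get_obs();p,d=arm.get_image("wrist"); cv2.imwrite("pics/w5.png",p[:,:,::-1]); np.save("pics/w5.npy",d)
o2=arm.get_obs();print(o["tool_pos"],o2["tool_pos"],o2["eef_rot"]);np.save("pics/o5.npy",np.r_[o2["tool_pos"],o2["eef_rot"]])
for k in ["lever_hinge","lever_foot","post_a"]:
    for r in arm.mark_of(k,"wrist")[:3]:
      print(k,round(r["p"],2),np.round(r["centre"],1),np.round(onz("wrist",r["centre"],6,o2),1))
E
```

```text
t: 8.6
tool_pos: [456.4, -110.7, 199.2]
eef_rot: [0.743, 0.669, -0.0, -0.0]
wrist_force: [-0.4, 1.3, -0.1]
opening: 87.8
[ 456.35465382 -110.67294121  199.23988169] [ 456.37769532 -110.82449004  199.44024035] [ 7.43159444e-01  6.69114360e-01 -9.59098763e-05 -6.60111594e-05]
lever_foot 0.91 [279.7 264.7] [ 434.3 -215.     6. ]
```

View pics/w5.png

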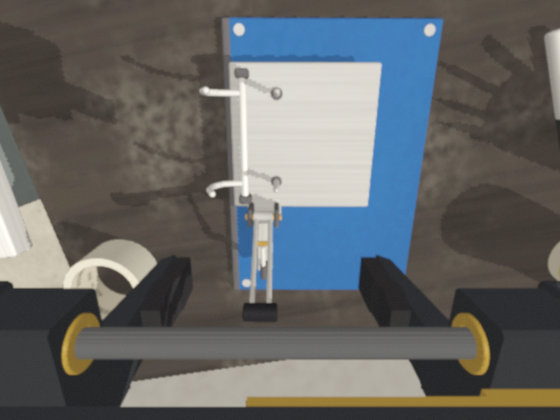

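Run:
```python
from h import *
im=cv2.imread("pics/w5.png"); d=np.load("pics/w5.npy"); v=np.load("pics/o5.npy"); o=dict(tool_pos=v[:3],eef_rot=v[3:])
P=cloud(d,o); np.set_printoptions(linewidth=200,suppress=True)
for r,c in((93,277),(182,276)):
    print(np.round(P[r-6:r+12,c-6:c+7,2]).astype(int))
a=cv2.resize(im[78:118,257:297],None,fx=9,fy=9,interpolation=cv2.INTER_NEAREST);b=cv2.resize(im[168:208,257:297],None,fx=9,fy=9,interpolation=cv2.INTER_NEAREST)
cv2.imwrite("pics/w5c.png",np.hstack([a,b]))
print(np.median(P[90:150,320:360,2]),np.median(P[230:270,320:360,2]))
```

```text
[[ 27  27  27  27  27  29  29  28  28  27  27  29  27]
 [ 27  27  30  29  28  61  61  28  29  28  29  27  27]
 [ 28  30  30  29  62  63  64  62  30  30  28  28  29]
 [ 29  30  28  61  64  66  66  63  62  30  30  27  28]
 [ 29  29  28  63  65  65  65  66  62  28  29  29  27]
 [ 30  28  28  63  65  66  66  65  64  30  30  29  28]
 [ 30  28  29  62  64  65  64  64  63  30  30  29  28]
 [ 29  28  29  60  62  64  64  63  60  29  28  30  27]
 [ 29  27  29  41  60  61  60  59  37  28  30  30  28]
 [ 30  31  30  27  39  47  43  36  29  28  28  28  27]
 [ 28 327  29  29  30  30  30  29  29  29  29  27  27]
 [ 29  29  30  30  29  28  28  28  30  29  27  28  28]
 [ 28  27  28  29  29  28  30  28  30  28  26  26  28]
 [ 28  27  27  28  27  28  31  27  27  28 327  28  29]
 [ 28  28  26  29  29  29  28  28  29  29  28  27  27]
 [ 28  29  27  26  27  29  26  27  26  27  30  28  27]
 [ 29  28  28  28  28  28  28  28  28  28  27  27  28]
 [ 29  29  27  26  27  27  26  28  27  26  27  28  27]]
[[ 27  26  28  28  28  29  29  29  28  27  27  28  26]
 [ 28  27  28  29  29  28  29  30 327  30  28  28  27]
[... 216 characters left out ...]
 26]
 [ 27  30  29  29  39  42  43  43  40  32  30  29  27]
 [ 28  30  30  29  42  46  47  46  44  37  29  29  28]
 [ 29  28  29  29  47  50  51  51  49  42  29  29  27]
 [ 29  28  29  30  52  54  56  55  52  48  30  28  28]
 [ 28  27  27  29  56  59  59  60  55  50  27  28  27]
 [ 27  28  27  28  60  61  61  61  62  55  27  27  26]
 [ 27  27  28  28  61  63  63  64  61  60  29  27  28]
 [ 28  28  27  59  62  64  64  65  64  61  27  27  27]
 [ 28  28  28  27  64  65  65  65  64  61  27  28  28]
 [ 28  28  27  28  62  66  66  65  63  27  27  28  28]
 [ 28  28  27  27  28  62  65  64  27  28  27  28  28]
 [327  27  29  28  27  27  28  28  27  29  28  27  28]]
27.714145251190487 6.7488451022612
```

View pics/w5c.png

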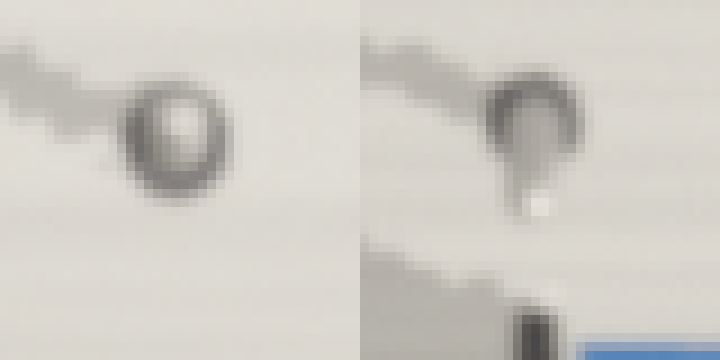

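Run:
```python
from h import *
v=np.load("pics/o5.npy"); o=dict(tool_pos=v[:3],eef_rot=v[3:])
P=cloud(np.load("pics/w5.npy"),o)
a=[]
for r0,r1,c0,c1 in((86,103,272,282),(176,196,270,284)):
    q=P[r0:r1,c0:c1].reshape(-1,3); t=q[(q[:,2]>60.5)&(q[:,2]<70)]; t2=q[(q[:,2]>64)&(q[:,2]<70)]
    print(t.mean(0).round(1),((t.min(0)+t.max(0))/2).round(1),t2.mean(0).round(1)); a.append(((t.min(0)+t.max(0))/2+t2.mean(0))/2)
print(onz("wrist",(91,276.6),65.5,o),onz("wrist",(190,276.7),65.5,o))
e=a[0]-a[1]; print(np.linalg.norm(e[:2]),np.degrees(np.arctan2(e[1],e[0]))-90,(a[0]+a[1])/2)
```

```text
[468.7 -15.9  63.6] [468.7 -15.8  63.4] [468.6 -16.1  65.2]
[460.3 -94.7  63.3] [460.4 -95.2  63.4] [460.1 -94.8  65.1]
[468.81723825 -15.67406435  65.5       ] [460.63995741 -94.7613679   65.5       ]
79.50102649622434 -6.08188234012357 [464.45654697 -55.45487024  64.28036459]
```

```bash
python3 -m handwheel '{"twist":[[0,0,0],[0,0,0],[0,0,0],[0,0,0],[0,0,0],[0,0,0],[0,0,0],[0,0,0],[0,0,5],[0,0,5]],"xyz":[[36,11,0],[37,11,0],[37,11,0],[37,11,0],[37,11,5],[37,11,10],[37,12,15],[37,12,15],[0,0,0],[0,0,0]],"hand":[1,1,1,1,1,1,1,1,1,1]}';python3 -m handwheel '{"twist":[[0,0,0],[0,0,0]],"xyz":[[0,0,0],[0,0,0]],"hand":[1,1]}'
cat > look.py <<'E'
from h import *
import sys
t=sys.argv[1]
p,d=arm.get_image("wrist"); cv2.imwrite(f"pics/{t}.png",p[:,:,::-1]); np.save(f"pics/{t}.npy",d)
o=arm.get_obs();print(o["t"],o["tool_pos"],o["wrist_force"],R.from_quat(o["eef_rot"]).as_matrix()[:,0]);np.save(f"pics/o{t}.npy",np.r_[o["tool_pos"],o["eef_rot"]])
E
python3 look.py w6
```

```text
t: 9.8
tool_pos: [576.6, 174.7, 153.7]
eef_rot: [0.799, 0.601, -0.001, -0.0]
wrist_force: [-0.7, 0.0, -0.4]
opening: 88.0
t: 10.0
tool_pos: [576.7, 173.7, 154.7]
eef_rot: [0.798, 0.603, 0.0, 0.0]
wrist_force: [-0.1, 0.4, -0.4]
opening: 87.8
10.05 [576.66612539 173.71173701 154.76958693] [-0.09671694 -0.40531576 -0.49454863] [2.73265687e-01 9.61938592e-01 9.98268973e-05]
```

View pics/w6.png

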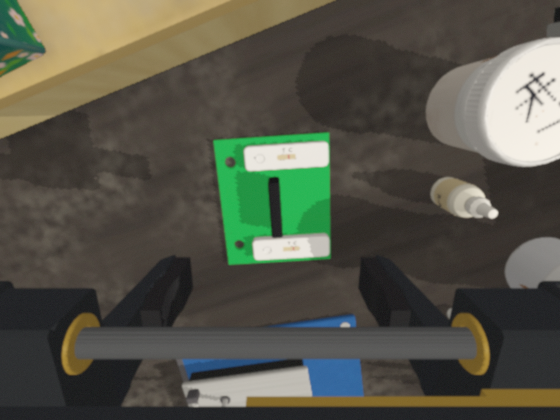

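Run:
```python
from h import *
v=np.load("pics/ow6.npy"); o=dict(tool_pos=v[:3],eef_rot=v[3:])
im=cv2.imread("pics/w6.png").astype(int); P=cloud(np.load("pics/w6.npy"),o);T=R.from_quat(v[3:]).as_matrix();Q=(P-v[:3])@T
g=(im[...,1]>im[...,0]+40)&(im[...,1]>im[...,2]+40); g[:120]=0;g[280:]=0;g[:,:205]=0
hull=cv2.convexHull(P[g][:,:2].astype(np.float32)); r=cv2.minAreaRect(hull);print("plate",r,"z",np.median(P[g][:,2]))
k=np.zeros(g.shape,bool);k[175:240,265:285]=1;k&=(P[...,2]>22)&(P[...,2]<36)
t=P[k];print("rib world",((np.percentile(t,1,axis=0)+np.percentile(t,99,axis=0))/2).round(1),"z",np.percentile(t[:,2],[50,95]))
t2=Q[k];print("rib tool",np.percentile(t2,[1,50,99],axis=0).round(1)); rr=cv2.minAreaRect(t[:,:2].astype(np.float32));print(rr)
def hole(r,c):
    w=im[r-9:r+10,c-9:c+10].sum(2); m=(w<170); ys,xs=np.where(m); rc=(ys.mean()+r-9,xs.mean()+c-9); print(rc,m.sum(),onz("wrist",rc,5.7,o).round(1)); return onz("wrist",rc,5.7,o)
b=hole(162,230);a=hole(245,240)
e=b-a;print(np.linalg.norm(e),np.degrees(np.arctan2(e[1],e[0]))-90,(a+b)/2)
z=P[...,2]
for n,s in(("jar",np.s_[40:170,425:560]),("drop",np.s_[175:225,425:500])):
    q=Q[s].reshape(-1,3);zz=z[s].ravel();q=q[(zz>25)&(zz<110)];print(n,np.percentile(q,[2,98],axis=0).round(),np.percentile(zz,[99]))
```

```text
plate ((579.5692138671875, 182.89227294921875), (145.4515838623047, 103.48197174072266), 77.77938079833984) z 5.573082555353821
rib world [578.3 174.6  28.6] z [30.34541207 31.63145143]
rib tool [[-23.1  -4.4 122.6]
 [  2.9   0.9 124.4]
 [ 25.4   7.  129.6]]
((578.1481323242188, 174.1894989013672), (49.527076721191406, 10.013129234313965), 77.74784851074219)
(np.float64(nan), np.float64(nan)) 0 [nan nan nan]
(np.float64(245.0), np.float64(240.5)) 10 [534.1 142.4   5.7]
nan nan [nan nan nan]
jar [[ 52. 124.  67.]
 [116. 172. 125.]] [88.14799915]
drop [[ -0. 144.  86.]
 [ 24. 164. 129.]] [69.08532949]<stdin>:10: RuntimeWarning: Mean of empty slice.
  ret = ret.dtype.type(ret / rcount)
```

```bash
python3 -m handwheel '{"twist":[[0,0,-3.6],[0,0,0],[0,0,0],[0,0,0],[0,0,0],[0,0,0],[0,0,0],[0,0,0],[0,0,0],[0,0,0]],"xyz":[[0,0,0],[0.9,0.8,40],[0,0,40],[0,0,30],[0,0,18],[0,0,0],[0,0,0],[0,0,0],[0,0,0],[0,0,0]],"hand":[1,1,1,1,1,0,-0.5,-1,-1,-1]}';python3 -m handwheel '{"twist":[[0,0,0],[0,0,0],[0,0,0],[0,0,0],[0,0,0],[0,0,0],[0,0,0]],"xyz":[[0,0,0],[0,0,0],[0,0,0],[0,0,0],[0,0,0],[0,0,0],[0,0,0]],"hand":[-1,-1,-1,-1,-1,-1,-1]}'
```

```text
t: 11.05
tool_pos: [577.6, 174.8, 26.8]
eef_rot: [0.779, 0.627, 0.0, 0.0]
wrist_force: [-0.4, 0.2, 1.4]
opening: 50.5
t: 11.75
tool_pos: [577.5, 174.9, 26.6]
eef_rot: [0.779, 0.627, -0.0, -0.0]
wrist_force: [-0.1, 0.4, -0.2]
opening: 10.1
```

Gripped (10.1 mm). Lift and look.

```bash
python3 -m handwheel '{"twist":[[0,0,0],[0,0,0],[0,0,0],[0,0,0],[0,0,0],[0,0,0]],"xyz":[[0,0,-20],[0,0,-40],[0,0,-45],[0,0,-45],[0,0,0],[0,0,0]],"hand":[-1,-1,-1,-1,-1,-1]}';python3 look.py w7
```

```text
t: 12.35
tool_pos: [577.4, 174.8, 176.7]
eef_rot: [0.779, 0.627, 0.0, 0.0]
wrist_force: [-0.2, 0.1, -1.7]
opening: 9.6
12.4 [576.95151556 174.75839514 175.32870304] [-0.64743316 -0.13315853 -0.80789301] [ 2.13711283e-01  9.76896642e-01 -6.61608796e-04]
```

View pics/w7.png

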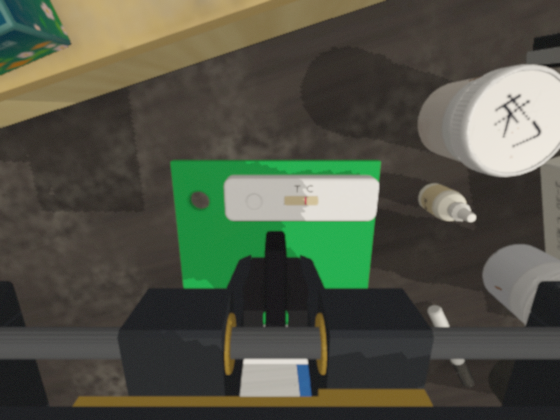

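Run:
```python
from h import *
v=np.load("pics/ow7.npy"); o=dict(tool_pos=v[:3],eef_rot=v[3:])
im=cv2.imread("pics/w7.png").astype(int);d=np.load("pics/w7.npy");P=cloud(d,o);T=R.from_quat(v[3:]).as_matrix();Q=(P-v[:3])@T
g=(im[...,1]>im[...,0]+40)&(im[...,1]>im[...,2]+40)
top=g.copy();top[:160]=0;top[285:]=0
q=Q[top]; print("plate top tool z",np.median(q[:,2]))
A=np.c_[q[:,:2],np.ones(len(q))];print(np.linalg.lstsq(A,q[:,2],rcond=None)[0])
# hole = non green component within green
w=(~g)[185:215,185:215].astype(np.uint8); n,l,s,c=cv2.connectedComponentsWithStats(w); print(s,c+185)
i=1
zt=np.median(q[:,2])
ys,xs=np.where(l==l[15,15]); ys=ys+185;xs=xs+185
rc=((ys.min()+ys.max())/2,(xs.min()+xs.max())/2);print(rc)
c0,vv=ray("wrist",rc,o); 
pt=T.T@(c0-v[:3]);vt=T.T@vv
print("hole_b tool",pt+vt*(zt-pt[2])/vt[2])
# left and right edges of plate
L=[];Rr=[]
for r in range(165,280,5):
    xs=np.where(g[r])[0]; xs=xs[(xs>150)&(xs<400)]; L.append(Q[r,xs.min()+1]);Rr.append(Q[r,xs.max()-1])
L=np.array(L);Rr=np.array(Rr);print(np.polyfit(L[:,0],L[:,1],1),np.polyfit(Rr[:,0],Rr[:,1],1))
top=[Q[np.where(g[:,c])[0].min()+1,c] for c in range(180,375,5)];top=np.array(top);print("far edge",np.polyfit(top[:,1],top[:,0],1))
```

```text
plate top tool z 21.136902519439815
[-0.22997096 -0.06135298 27.93620885]
[[  0   0  30  30 660]
 [  6   7  18  17 240]] [[199.49393939 199.4030303 ]
 [199.51666667 199.76666667]]
(np.float64(200.0), np.float64(199.5))
hole_b tool [ 39.96146306 -36.2245918   21.13690252]
[ 4.74573811e-03 -4.84611317e+01] [-0.80173692 50.83793519]
far edge [-5.12865918e-04  5.90538991e+01]
```

```bash
python3 -m handwheel '{"twist":[[0,0,-6.3],[0,0,0],[0,0,0],[0,0,0],[0,0,0],[0,0,0],[0,0,0],[0,0,0],[0,0,0],[0,0,0]],"xyz":[[0,0,0],[-22,-5,0],[-30,-6.5,0],[-32,-6.5,0],[-32,-6.5,0],[-32,-6.5,0],[-32,-6.5,0],[-30,-6.5,0],[-20,-5,0],[-11,-2.4,0]],"hand":[-1,-1,-1,-1,-1,-1,-1,-1,-1,-1]}';python3 -m handwheel '{"twist":[[0,0,0],[0,0,0],[0,0,0],[0,0,0],[0,0,0]],"xyz":[[0,0,30],[0,0,30],[0,0,0],[0,0,0],[0,0,0]],"hand":[-1,-1,-1,-1,-1]}';python3 look.py w8
```

```text
t: 13.4
tool_pos: [499.9, -60.5, 175.0]
eef_rot: [0.744, 0.668, -0.001, -0.001]
wrist_force: [0.1, -0.2, -2.0]
opening: 10.1
t: 13.9
tool_pos: [501.7, -59.4, 117.8]
eef_rot: [0.743, 0.669, 0.0, 0.001]
wrist_force: [0.6, -1.0, -1.8]
opening: 9.9
13.95 [501.73668816 -59.4191162  117.85579441] [-0.62182611  0.25047297 -1.54310762] [ 1.04856678e-01  9.94487226e-01 -4.84955514e-04]
```

View pics/w8.png

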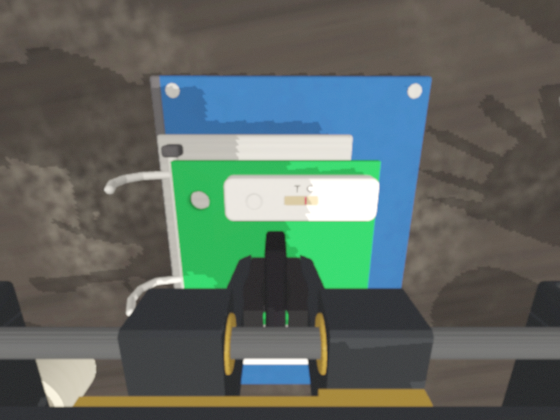

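```bash
python3 -m handwheel '{"twist":[[0,0,0],[0,0,0],[0,0,0],[0,0,0]],"xyz":[[0,0,11],[0,0,10],[0,0,0],[0,0,0]],"hand":[-1,-1,-1,-1]}';python3 look.py w9
python3 - <<'E'
from h import *
im=cv2.imread("pics/w9.png"); a=cv2.resize(im[150:250,150:250],None,fx=5,fy=5,interpolation=cv2.INTER_CUBIC); cv2.imwrite("pics/w9c.png",a)
d=np.load("pics/w9.npy");v=np.load("pics/ow9.npy");P=cloud(d,dict(tool_pos=v[:3],eef_rot=v[3:]));np.set_printoptions(linewidth=200)
print(P[188:212,188:212,2].round().astype(int))
p,dd=arm.get_image("side"); cv2.imwrite("pics/s9.png",cv2.resize(p[170:280,240:420,::-1],None,fx=4,fy=4,interpolation=cv2.INTER_CUBIC))
E
```

```text
t: 14.35
tool_pos: [501.0, -59.4, 95.4]
eef_rot: [0.743, 0.669, -0.0, -0.0]
wrist_force: [-1.3, 0.4, -2.0]
opening: 9.6
14.4 [501.13135337 -59.43311425  95.64914028] [ 0.13610757 -0.26639967 -0.15718074] [1.05214316e-01 9.94449570e-01 7.05615866e-06]
[[ 76  74  74  75  75  75  74  74  75  75  75  74  74  75  74  74  75  75  74  76  75  74  75  76]
 [ 75  75  75  74  74  74  75  74  75  75  28  27  29  62 223  74  76  74  75  74  75  75  75  74]
 [ 74  74  75  74  75  75  74  74  74  74  75  74  75  73  75  74  74  75  75  75  74  76  75  74]
 [ 76  75  75  75  75  75  75  74  75  74  74  74  73  75  75  76  75  74  74  75  75  75  74  75]
 [ 75  75  73  75  74  75  74  74  29  29  28  62  64  65  74  74  74  74  75  74  74  74  73  75]
 [ 75  74  74  75  73  73  27  28  28  29  27  62  64  66  66  65  74  74  75  75  74  75  74  75]
 [ 75  75  74  73  72  29  29  27  28  27  27  28  66  66  66  65  66  64  73  75  74  74  75  74]
 [ 75  73  75  74  28  27 223  28  27  28  27  28  65  66  66  67  66  65  64  74  74  75  74  74]
 [ 75  74  72  72  27  27  27  27  27  28  26  28  27  66
[... 827 characters left out ...]
5  76]
 [ 73  74  73  73  71  71  70  28  28  28  28  26  27  28  27  27  27  27  28  28  28  73  74  74]
 [ 75  73  74  74  73  72  71  69  27  28  28  29  28  27  28  27  27  27  28  28  72  74  74  74]
 [ 75  74  74  74  73  72  71  70  71  27  28  28  28  29  27  28  27  28  27  72  73  74  75  76]
 [ 75  74  75  73  74  73  72  72  71  71 223  70  28  29  28  27  27  70  71  74  74  75  74  74]
 [ 75  74  74  75  73  74  74  73  72  71  72  71  71  70  71  71  72  73  74  75  74  75  75  74]
 [ 74  75  74  74  74  74  74  74  74  72  74  73  73  72  73  74  73  73  74 223  75  76  75  76]
 [ 74  74  75  74  74  75  75  73  74  75  74  74  73  74  74  74  74  75  75  73  74  74  75  75]]
```

View pics/w9c.png

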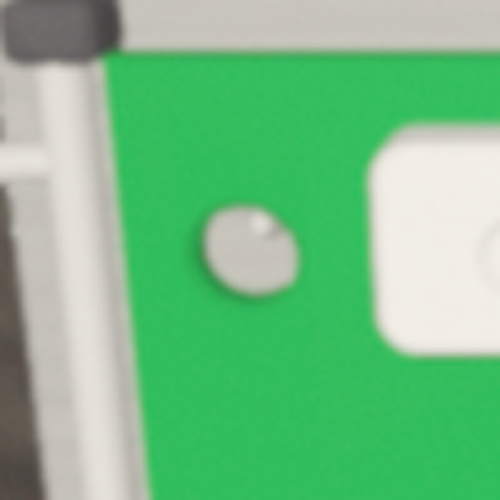

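View pics/s9.png

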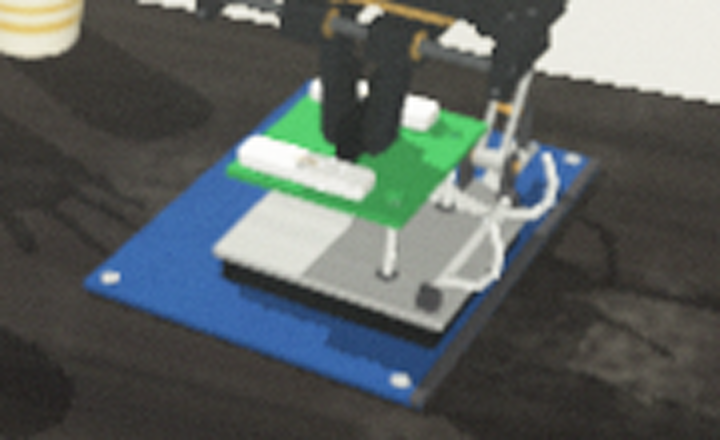

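Run:
```python
from h import *
d=np.load("pics/w9.npy");v=np.load("pics/ow9.npy");o=dict(tool_pos=v[:3],eef_rot=v[3:]);T=R.from_quat(v[3:]).as_matrix();P=cloud(d,o);Q=(P-v[:3])@T
im=cv2.imread("pics/w9.png").astype(int);g=(im[...,1]>im[...,0]+40)&(im[...,1]>im[...,2]+40)
w=(~g)[185:215,185:215].astype(np.uint8);n,l,s,c=cv2.connectedComponentsWithStats(w);print(s[1:],c[1:]+185)
S=Q[185:215,185:215].reshape(-1,3);z=P[185:215,185:215,2].ravel()
def inter(rc,zt):
    c0,vv=ray("wrist",rc,o);pt=T.T@(c0-v[:3]);vt=T.T@vv;return pt+vt*(zt-pt[2])/vt[2]
h=inter((199.8,200),v[2]-74.7);print("hole",h)
t=S[(z>61)&(z<68)];t2=S[(z>65)&(z<68)];print("post",t.mean(0),t.min(0),t.max(0),t2.mean(0))
print("rim edges", np.percentile(S[(z>73)],[0,100],axis=0))
```

```text
[[  6   6  18  18 251]] [[199.57370518 199.71314741]]
hole [ 39.98250959 -35.81251544  20.94914028]
post [ 40.07488337 -36.81747814  30.9386726 ] [ 38.08074011 -39.35675774  28.91094632] [ 42.21047256 -35.0201967   34.14229104] [ 40.30575141 -36.78829438  29.55690403]
rim edges [[  32.27169753  -44.08404021 -127.46759518]
 [  82.35524305    1.27725096   22.63989938]]
```

```bash
python3 -m handwheel '{"twist":[[0,0,0],[0,0,0],[0,0,0],[0,0,0],[0,0,0],[0,0,0]],"xyz":[[0.2,-1,0],[0,0,4],[0,0,4],[0,0,4],[0,0,0],[0,0,0]],"hand":[-1,-1,-1,-1,-1,-1]}';python3 look.py w10;  python3 - <<'E'
from h import *
im=cv2.imread("pics/w10.png"); a=cv2.resize(im[150:250,150:250],None,fx=5,fy=5,interpolation=cv2.INTER_CUBIC); cv2.imwrite("pics/w10c.png",a)
E
```

```text
t: 15.05
tool_pos: [500.1, -59.1, 83.5]
eef_rot: [0.743, 0.669, -0.0, -0.0]
wrist_force: [-0.3, -0.4, -1.8]
opening: 9.9
15.1 [500.14922544 -59.15638152  83.64084886] [ 0.78216029  0.39883485 -2.21685196] [ 1.05228343e-01  9.94448086e-01 -1.65701524e-05]
```

View pics/w10c.png

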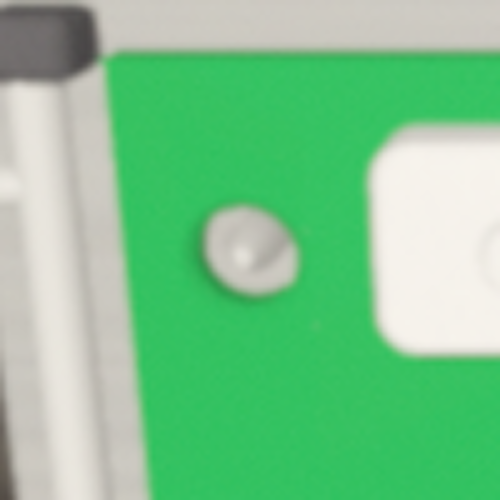

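```bash
python3 -m handwheel '{"twist":[[0,0,0],[0,0,0],[0,0,0],[0,0,0],[0,0,0]],"xyz":[[0,0,5],[0,0,5],[0,0,5],[0,0,5],[0,0,0]],"hand":[-1,-1,-1,-1,-1]}'
python3 - <<'E'
from h import *
p,dd=arm.get_image("side"); cv2.imwrite("pics/s11.png",cv2.resize(p[170:280,240:420,::-1],None,fx=4,fy=4,interpolation=cv2.INTER_CUBIC))
E
```

```text
t: 15.6
tool_pos: [499.7, -59.0, 62.8]
eef_rot: [0.743, 0.669, -0.0, -0.001]
wrist_force: [-0.5, -1.3, -2.4]
opening: 9.5
```

View pics/s11.png

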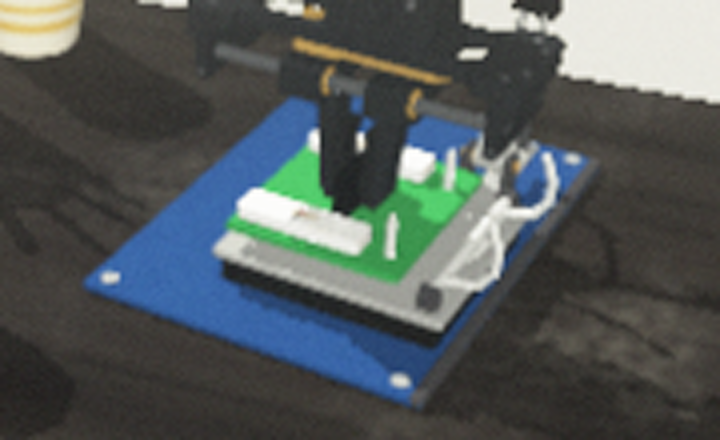

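```bash
python3 -m handwheel '{"twist":[[0,0,0],[0,0,0],[0,0,0],[0,0,0]],"xyz":[[0,0,4],[0,0,3],[0,0,1],[0,0,0]],"hand":[-1,-1,-1,-1]}';python3 -m handwheel '{"twist":[[0,0,0],[0,0,0]],"xyz":[[0,0,0.7],[0,0,0]],"hand":[-1,-1]}'
```

```text
t: 16.05
tool_pos: [500.0, -59.1, 55.5]
eef_rot: [0.743, 0.669, -0.0, -0.0]
wrist_force: [-0.6, 0.5, -1.4]
opening: 9.9
t: 16.25
tool_pos: [500.1, -59.1, 54.9]
eef_rot: [0.743, 0.669, 0.0, 0.0]
wrist_force: [-0.3, -0.1, -2.2]
opening: 9.7
```

```bash
python3 -m handwheel '{"twist":[[0,0,0],[0,0,0],[0,0,0],[0,0,0],[0,0,0],[0,0,0]],"xyz":[[0,0,0.5],[0,0,0],[0,0,0],[0,0,0],[0,0,0],[0,0,0]],"hand":[-1,0,0,0,0,0]}';python3 -m handwheel '{"twist":[[0,0,0],[0,0,0],[0,0,0],[0,0,0],[0,0,0],[0,0,0]],"xyz":[[0,0,-10],[0,0,-30],[0,0,-40],[0,0,-40],[0,0,0],[0,0,0]],"hand":[0,0,0,0,0,0]}';python3 look.py w12
python3 - <<'E'
from h import *
p,dd=arm.get_image("side"); cv2.imwrite("pics/s12.png",cv2.resize(p[170:280,240:420,::-1],None,fx=4,fy=4,interpolation=cv2.INTER_CUBIC))
E
```

```text
t: 16.85
tool_pos: [500.1, -59.1, 54.5]
eef_rot: [0.743, 0.669, 0.0, 0.0]
wrist_force: [0.6, 1.0, 0.2]
opening: 44.1
t: 17.45
tool_pos: [500.2, -59.1, 175.2]
eef_rot: [0.743, 0.669, 0.0, 0.001]
wrist_force: [0.9, 0.3, -0.3]
opening: 43.9
17.5 [499.72937304 -59.00181833 174.13600983] [ 0.36495489  0.40375598 -0.2529525 ] [1.05243417e-01 9.94446483e-01 1.27434272e-04]
```

View pics/s12.png

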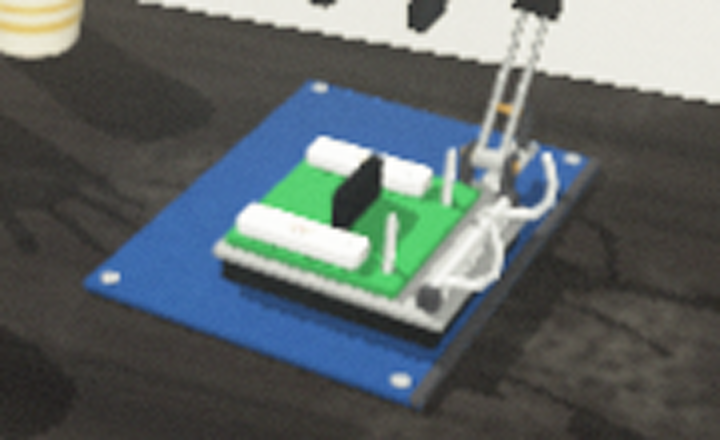

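View pics/w12.png

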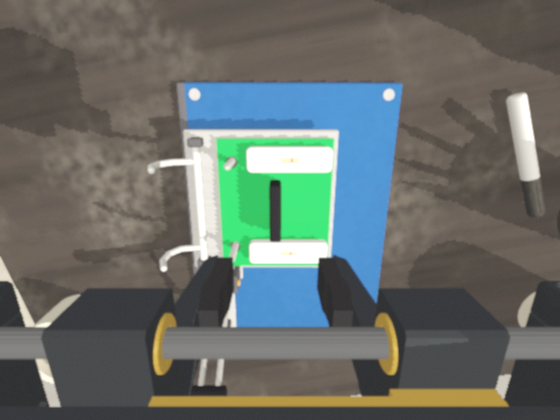

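```bash
python3 -m handwheel '{"twist":[[0,0,0],[0,0,0],[0,0,0],[0,0,0],[0,0,0],[0,0,0],[0,0,0]],"xyz":[[-25,-10,0],[-30,-13,0],[-30,-13,0],[-25,-10,0],[-8.4,-3.7,0],[0,0,0],[0,0,0]],"hand":[1,1,1,1,1,1,1]}';python3 look.py w13
```

```text
t: 18.25
tool_pos: [438.4, -170.9, 174.0]
eef_rot: [0.743, 0.669, 0.0, -0.001]
wrist_force: [0.2, 0.1, -0.3]
opening: 88.3
18.3 [ 438.51302767 -170.72085381  174.10416261] [-1.43741033  0.08391254 -0.49433389] [1.04303422e-01 9.94545367e-01 5.55658131e-04]
```

View pics/w13.png

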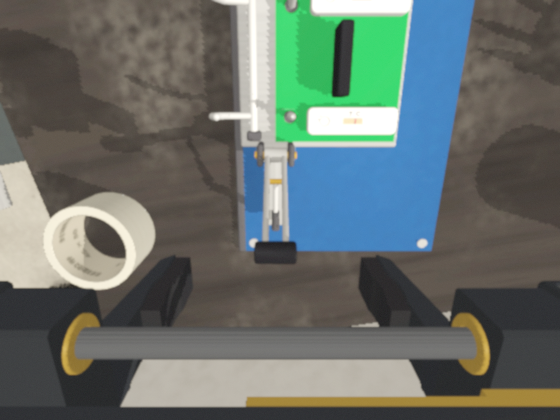

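Run:
```python
from h import *
d=np.load("pics/w13.npy");v=np.load("pics/ow13.npy");o=dict(tool_pos=v[:3],eef_rot=v[3:]);T=R.from_quat(v[3:]).as_matrix();P=cloud(d,o);Q=(P-v[:3])@T
z=P[...,2];m=(abs(Q[...,0])<15)&(abs(Q[...,1])<20)&(z>100)&(z<140)
print(m.sum(),np.percentile(Q[m],[1,50,99],axis=0).round(1),np.percentile(P[m],[1,50,99],axis=0).round(1))
```

```text
1242 [[ -7.1 -11.1  41.7]
 [  2.5   1.1  44.8]
 [ 14.5  13.8  69.9]] [[ 427.1 -178.4  104.2]
 [ 439.7 -168.3  129.3]
 [ 452.2 -156.2  132.4]]
```

```bash
python3 -m handwheel '{"twist":[[0,0,0],[0,0,0],[0,0,0],[0,0,0],[0,0,0],[0,0,0],[0,0,0],[0,0,0],[0,0,0],[0,0,0]],"xyz":[[0,0,25],[0,0,25],[0,0,0],[0,0,0],[0,0,0],[0,0,0],[0,0,0],[0,0,0],[0,0,0],[0,0,0]],"hand":[1,1,1,-1,-1,-1,-1,-1,-1,-1]}';python3 -m handwheel '{"twist":[[0,0,0],[0,0,0],[0,0,0],[0,0,0]],"xyz":[[0,0,0],[0,0,0],[0,0,0],[0,0,0]],"hand":[-1,-1,-1,-1]}'
```

```text
t: 19.3
tool_pos: [438.2, -171.7, 124.5]
eef_rot: [0.743, 0.669, 0.0, 0.0]
wrist_force: [-0.0, -0.1, 0.8]
opening: 34.2
t: 19.7
tool_pos: [438.3, -171.6, 124.4]
eef_rot: [0.743, 0.669, 0.0, 0.0]
wrist_force: [-0.1, 0.0, 0.3]
opening: 25.6
```

```bash
python3 -m handwheel '{"twist":[[0,0,0],[0,0,0],[0,0,0],[0,0,0],[0,0,0],[0,0,0]],"xyz":[[-3.8,0,2.6],[-3.7,0,2.8],[-3.5,0,2.9],[-3.4,0,3.1],[-3.2,0,3.3],[-3.1,0,3.4]],"hand":[-1,-1,-1,-1,-1,-1]}'
```

```text
t: 20.3
tool_pos: [436.1, -191.3, 106.5]
eef_rot: [0.743, 0.669, 0.001, -0.001]
wrist_force: [0.9, 9.2, 8.2]
opening: 25.1
```

```bash
python3 -m handwheel '{"twist":[[0,0,0],[0,0,0],[0,0,0],[0,0,0]],"xyz":[[-2.9,0,3.6],[-2.7,0,3.7],[-2.5,0,3.9],[-2.3,0,4]],"hand":[-1,-1,-1,-1]}'
```

```text
t: 20.7
tool_pos: [435.1, -202.1, 91.6]
eef_rot: [0.743, 0.669, 0.0, -0.0]
wrist_force: [-1.7, 6.2, 10.8]
opening: 24.6
```

```bash
python3 -m handwheel '{"twist":[[0,0,0],[0,0,0],[0,0,0]],"xyz":[[-2.1,0,4.1],[-1.9,0,4.2],[-1.7,0,4.3]],"hand":[-1,-1,-1]}'
```

```text
t: 21.0
tool_pos: [434.4, -208.2, 79.0]
eef_rot: [0.743, 0.669, 0.0, 0.0]
wrist_force: [-2.1, 3.2, 9.8]
opening: 24.8
```

```bash
python3 -m handwheel '{"twist":[[0,0,0],[0,0,0],[0,0,0],[0,0,0],[0,0,0]],"xyz":[[-1.5,0,4.4],[-1.3,0,4.4],[-1,0,4.5],[-0.8,0,4.5],[0,0,0]],"hand":[-1,-1,-1,-1,-1]}'
```

```text
t: 21.5
tool_pos: [433.8, -213.4, 60.8]
eef_rot: [0.743, 0.669, -0.0, 0.0]
wrist_force: [-2.6, -1.3, 5.0]
opening: 24.8
```

```bash
python3 -m handwheel '{"twist":[[0,0,0],[0,0,0],[0,0,0],[0,0,0],[0,0,0],[0,0,0]],"xyz":[[-0.4,0,3.5],[0,0,0],[0,0,0],[0,0,0],[0,0,0],[0,0,0]],"hand":[-1,-1,1,1,1,1]}';python3 -m handwheel '{"twist":[[0,0,0],[0,0,0],[0,0,0],[0,0,0],[0,0,0],[0,0,0],[0,0,0],[0,0,0],[0,0,0],[0,0,0]],"xyz":[[0,0,-20],[0,0,-25],[0,0,-15],[0,0,0],[0,0,0],[0,0,0],[0,0,0],[0,0,0],[0,0,0],[0,0,0]],"hand":[1,1,-1,-1,-1,-1,-1,-1,-1,-1]}';python3 -m handwheel '{"twist":[[0,0,0],[0,0,0],[0,0,0],[0,0,0],[0,0,0]],"xyz":[[0,0,0],[0,0,0],[0,0,0],[0,0,0],[0,0,0]],"hand":[-1,-1,-1,-1,-1]}';python3 look.py w14
```

```text
t: 22.1
tool_pos: [433.8, -213.0, 57.1]
eef_rot: [0.743, 0.669, 0.0, -0.0]
wrist_force: [-0.3, -0.6, -0.7]
opening: 54.2
t: 23.1
tool_pos: [433.8, -213.2, 117.1]
eef_rot: [0.743, 0.669, -0.0, -0.0]
wrist_force: [-0.4, 0.7, -0.0]
opening: 10.4
t: 23.6
tool_pos: [433.8, -213.2, 117.2]
eef_rot: [0.743, 0.669, -0.0, 0.0]
wrist_force: [-0.4, -0.4, -0.1]
opening: 0.5
23.65 [ 433.81737588 -213.20972919  117.24109615] [-0.33368921  0.1871983   0.12445017] [ 1.05190529e-01  9.94452086e-01 -4.34965174e-05]
```

View pics/w14.png

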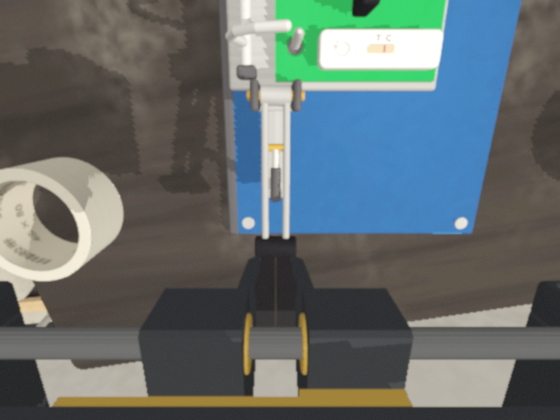

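Run:
```python
from h import *
d=np.load("pics/w14.npy");v=np.load("pics/ow14.npy");o=dict(tool_pos=v[:3],eef_rot=v[3:]);T=R.from_quat(v[3:]).as_matrix();P=cloud(d,o);Q=(P-v[:3])@T
z=P[...,2];m=(abs(Q[...,0])<16)&(abs(Q[...,1])<20)&(z>35)&(z<75)
print(m.sum(),np.percentile(Q[m],[1,50,99],axis=0).round(1),np.percentile(P[m],[1,50,99],axis=0).round(1))
```

```text
1072 [[ -6.1 -11.3  47.5]
 [  3.3   1.1  50.3]
 [ 15.5  14.2  56.4]] [[ 422.9 -219.7   60.8]
 [ 435.3 -210.1   66.9]
 [ 448.  -197.9   69.7]]
```

```bash
python3 -m handwheel '{"twist":[[0,0,0],[0,0,0],[0,0,0],[0,0,0],[0,0,0],[0,0,0]],"xyz":[[0,0,15],[0,0,12],[0,0,4],[0,0,4],[0,0,3],[0,0,0]],"hand":[-1,-1,-1,-1,-1,-1]}'
```

```text
t: 24.25
tool_pos: [433.8, -213.1, 79.0]
eef_rot: [0.743, 0.669, 0.0, -0.0]
wrist_force: [-0.3, -0.5, -0.0]
opening: 0.4
```

```bash
python3 -m handwheel '{"twist":[[0,0,0],[0,0,0],[0,0,0]],"xyz":[[0,0,1.5],[0,0,1.5],[0,0,0]],"hand":[-1,-1,-1]}';python3 -m handwheel '{"twist":[[0,0,0],[0,0,0]],"xyz":[[0,0,1],[0,0,0]],"hand":[-1,-1]}';python3 -m handwheel '{"twist":[[0,0,0],[0,0,0]],"xyz":[[0,0,1],[0,0,0]],"hand":[-1,-1]}'; python3 look.py w15
```

```text
t: 24.55
tool_pos: [433.7, -213.0, 76.1]
eef_rot: [0.743, 0.669, 0.0, -0.0]
wrist_force: [-0.7, 0.5, 0.1]
opening: 0.3
t: 24.75
tool_pos: [433.7, -213.1, 75.1]
eef_rot: [0.743, 0.669, 0.0, -0.0]
wrist_force: [0.3, -0.0, -1.4]
opening: 0.6
t: 24.95
tool_pos: [433.8, -213.2, 74.1]
eef_rot: [0.743, 0.669, 0.0, -0.0]
wrist_force: [-0.9, -0.6, -0.1]
opening: 0.4
25.0 [ 433.79261124 -213.1628961    74.16209984] [ 1.02054637 -1.16903828  0.86231451] [1.05237932e-01 9.94447065e-01 1.14320180e-04]
```

View pics/w15.png

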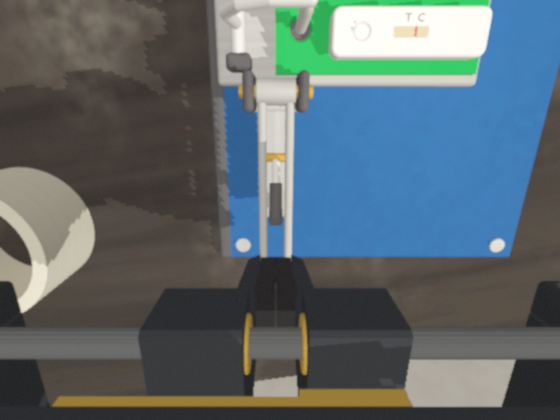

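```bash
python3 -m handwheel '{"twist":[[0,0,0],[0,0,0]],"xyz":[[0,0,1],[0,0,0]],"hand":[-1,-1]}';python3 -m handwheel '{"twist":[[0,0,0],[0,0,0]],"xyz":[[0,0,0.7],[0,0,0]],"hand":[-1,-1]}'
python3 - <<'E'
from h import *
p,dd=arm.get_image("side"); cv2.imwrite("pics/s15.png",cv2.resize(p[150:280,260:440,::-1],None,fx=4,fy=4,interpolation=cv2.INTER_CUBIC))
E
```

```text
t: 25.2
tool_pos: [433.8, -213.2, 73.1]
eef_rot: [0.743, 0.669, -0.0, -0.0]
wrist_force: [0.3, -0.2, 0.1]
opening: 0.6
t: 25.4
tool_pos: [433.8, -213.2, 72.6]
eef_rot: [0.743, 0.669, -0.0, 0.0]
wrist_force: [-0.2, 0.6, 2.7]
opening: 0.2
```

View pics/s15.png

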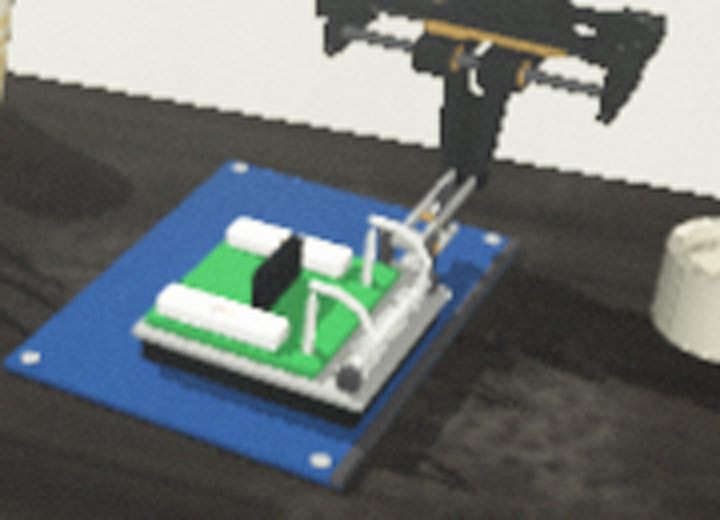

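```bash
python3 -m handwheel '{"twist":[[0,0,0],[0,0,0]],"xyz":[[0,0,0.5],[0,0,0]],"hand":[-1,-1]}';python3 -m handwheel '{"twist":[[0,0,0],[0,0,0]],"xyz":[[0,0,0.5],[0,0,0]],"hand":[-1,-1]}'
```

```text
t: 25.65
tool_pos: [433.9, -213.2, 72.2]
eef_rot: [0.743, 0.669, 0.0, 0.0]
wrist_force: [-0.6, 0.9, 4.4]
opening: 0.4
t: 25.85
tool_pos: [433.9, -213.2, 71.8]
eef_rot: [0.743, 0.669, 0.0, 0.0]
wrist_force: [-1.7, 1.9, 6.7]
opening: 0.4
```

```bash
python3 -m handwheel '{"twist":[[0,0,0],[0,0,0]],"xyz":[[0,0,0.7],[0,0,0]],"hand":[-1,-1]}';python3 -m handwheel '{"twist":[[0,0,0],[0,0,0]],"xyz":[[0,0,0.5],[0,0,0]],"hand":[-1,-1]}'
```

```text
t: 26.05
tool_pos: [433.9, -213.3, 71.3]
eef_rot: [0.743, 0.669, 0.0, 0.0]
wrist_force: [-2.0, 1.6, 10.1]
opening: 0.6
t: 26.25
tool_pos: [433.9, -213.3, 71.0]
eef_rot: [0.743, 0.669, 0.0, 0.0]
wrist_force: [-2.1, 2.9, 12.3]
opening: 0.4
```

```bash
python3 -m handwheel '{"twist":[[0,0,0],[0,0,0],[0,0,0]],"xyz":[[0,0,0.4],[0,0,0],[0,0,0]],"hand":[-1,-1,-1]}';python3 -m handwheel '{"twist":[[0,0,0],[0,0,0],[0,0,0],[0,0,0]],"xyz":[[0,0,0],[0,0,0],[0,0,0],[0,0,0]],"hand":[-1,-1,-1,-1]}'
python3 - <<'E'
from h import *
f=[]
p,dd=arm.get_image("side"); cv2.imwrite("pics/s16.png",cv2.resize(p[150:280,260:440,::-1],None,fx=4,fy=4,interpolation=cv2.INTER_CUBIC))
print(arm.get_obs()["wrist_force"])
E
```

```text
t: 26.55
tool_pos: [434.0, -213.3, 70.7]
eef_rot: [0.743, 0.669, 0.0, 0.0]
wrist_force: [-3.8, 2.0, 13.3]
opening: 0.4
t: 26.95
tool_pos: [433.9, -213.3, 70.7]
eef_rot: [0.743, 0.669, 0.0, 0.0]
wrist_force: [-3.9, 2.2, 12.2]
opening: 0.1
[-3.90654866  2.16417066 13.37833591]
```

View pics/s16.png

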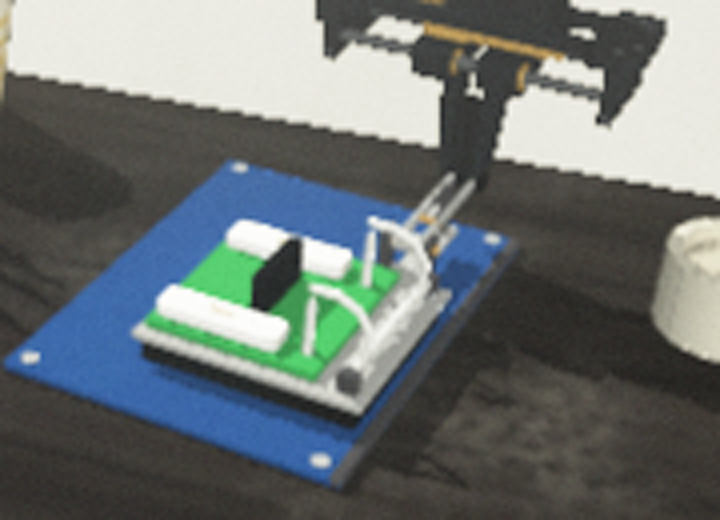

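```bash
python3 -m handwheel '{"twist":[[0,0,0],[0,0,0],[0,0,0],[0,0,0],[0,0,0],[0,0,0],[0,0,0]],"xyz":[[0,0,0.2],[0,0,0],[0,0,0],[0,0,0],[0,0,0],[0,0,0],[0,0,0]],"hand":[-1,-1,-1,-1,-1,-1,-1]}';python3 -m handwheel '{"twist":[[0,0,0],[0,0,0],[0,0,0],[0,0,0],[0,0,0],[0,0,0],[0,0,0]],"xyz":[[0,0,-2],[0,0,-3],[0,0,-30],[0,0,-40],[0,0,-40],[0,0,0],[0,0,0]],"hand":[-1,-1,-1,-1,-1,-1,-1]}';python3 look.py w17;python3 - <<'E'
from h import *
p,dd=arm.get_image("side"); cv2.imwrite("pics/s17.png",cv2.resize(p[150:280,260:440,::-1],None,fx=4,fy=4,interpolation=cv2.INTER_CUBIC))
d=np.load("pics/w17.npy");v=np.load("pics/ow17.npy");o=dict(tool_pos=v[:3],eef_rot=v[3:]);T=R.from_quat(v[3:]).as_matrix();P=cloud(d,o);Q=(P-v[:3])@T
z=P[...,2];m=(abs(Q[...,0])<9)&(abs(Q[...,1]-1.3)<11)&(z>35)&(z<75)
print(m.sum(),np.percentile(P[m],[1,50,95,99],axis=0).round(1))
E
```

```text
t: 27.7
tool_pos: [434.0, -213.3, 70.6]
eef_rot: [0.743, 0.669, 0.0, 0.0]
wrist_force: [-3.9, 2.3, 13.7]
opening: 0.2
t: 28.4
tool_pos: [433.8, -213.2, 184.8]
eef_rot: [0.743, 0.669, 0.0, 0.0]
wrist_force: [-0.1, -0.2, -0.2]
opening: 0.7
28.45 [ 433.48686358 -212.93555844  183.8502846 ] [-1.12711135  0.01189427 -0.56414392] [1.05225107e-01 9.94448183e-01 6.98575287e-04]
406 [[ 423.9 -220.6   46.8]
 [ 434.5 -212.2   51.9]
 [ 444.1 -206.1   53.7]
 [ 445.1 -204.5   54.2]]
```

View pics/w17.png

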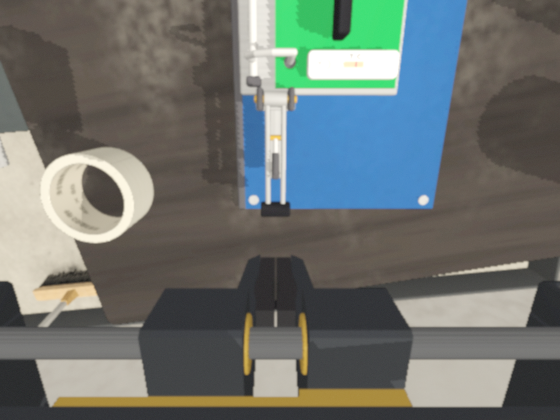

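View pics/s17.png

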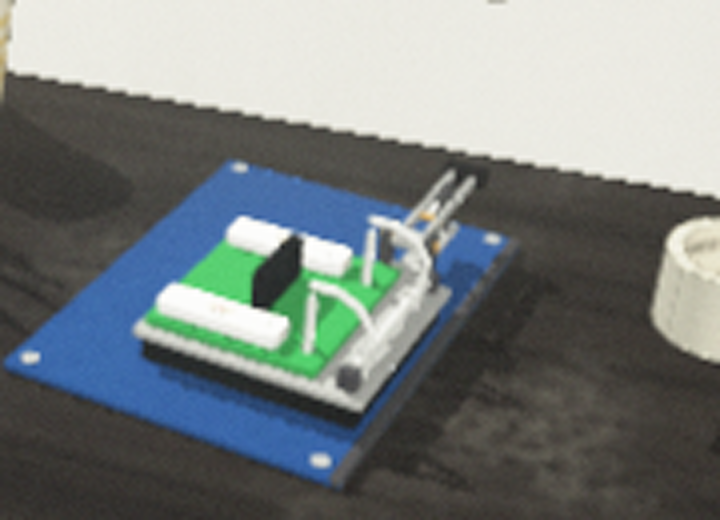

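```bash
python3 -c "
from plant import arm
print(arm.hand_in())"
```

```text
the job is handed in; nothing more can be done
None
```

I finished the job and handed it in at about 28.5 s of the 72 s allowed. The hand-in gives no verdict, so success is judged only from my own checks.

- **Lever up:** I pinched the lever's end roll and lifted it along its arc until it sprang to its stop. The pictures showed the rings standing open.
- **Plate on:** I gripped the plate by its rib and lined its hole up with post_b through the wrist camera. I lowered it over both posts and let go just above the bed. The side picture showed it flat with both posts through the holes, but I did not measure its final tilt or hole offsets in numbers.
- **Lever home:** I drove the lever down to roughly 0.1 rad in the pinch, then pressed it home from above with closed fingers. The readings during the press were 12.2 to 13.7 N over roughly 1.1 s (last 13.7 N), so it fell slightly short of the 14 N asked but stayed over the 10 N needed.
- **Forces:** The largest vertical force I saw on the mechanism was about 14 N, below the 18 N limit. I only have readings at the ends of the short moves.

After backing off, the roll top measured about 54 mm above the desk, the same as with the lever down at the start. The rings were shut over the plate, the arm was clear with no force on it, and I saw no contact with the marker, dropper or jar.

**Camera offset:** The wrist camera read about 1.5 mm off along the direction the jaws open. I allowed for it by measuring the hole and the post in the same view.

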